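# Mount a freshly painted papier-mache head on its turning spindle

## Robot

A 6-joint arm with a two-finger parallel gripper is mounted at the origin on the work surface. World frame = base frame: x ahead of the robot, y to its left, z up, the work surface at z = 0. Lengths are in m, angles in rad, forces in N, time in s.
With the tool pointing down it reaches from about 0.375 to 0.9 m from the base axis. Payload 3.1 kg.
Tool frame: the origin (TCP) lies at the very end of the fingers, on their centre line; the grasp point (between the pads) lies 19 mm behind it; z points along the fingers, y is the line along which they close (so a half turn about z gives the same grasp; the last joint's range is limited). The gripper opens to 87 mm and grips with 3 to 60 N. Pads are 19 mm wide; open, the fingers measure 117 mm over their backs; the gripper's body (75 mm by 190 mm) begins 51 mm behind the grasp point.
Start: joints at [1.151, 0.527, 1.433, -0, 1.181, -0.178], TCP at [0.149, 0.607, 0.223] pointing down, gripper open.
Joint ranges: [-3.08, 3.08], [-0.75, 2.2], [0.22, 2.44], [-1.43, 4.57], [0, 2.65], [-2.85, 2.85]. Speed limits (rad/s): [2.79, 2.79, 3.14, 3.14, 3.14, 3.14].

## Interface

Orientations are given as a unit quaternion [x, y, z, w].
In Python, from rig import status, viewer, robot gives the robot as it stands.
- The arm moves only by the tool arm_command, never from a script. Its arguments are lists of equal length, an entry for each row: "delta_rot": the turn, a rotation vector about the tool's x, y, z in degrees, a list of three; "delta_pos": the shift along the tool's x, y, z in m, a list of three; "gripper": the closure, from -1 (fully open) to 1 (shut). In form: {"delta_rot": [[rx, ry, rz], ...], "delta_pos": [[dx, dy, dz], ...], "gripper": [gripper, ...]}. A call has 1 to 12 rows; each row is the pose to reach, as a shift and turn from the pose commanded when the call began, along the tool's axes at that moment; what a row does not reach only later rows make up. A row lasts 1/12 s, in which the tool goes at most 41.7 mm and 7.16 degrees, less where a joint would pass 70% of its speed; a pose out of reach is approached as far as the arm can. A call with a gripper value outside its range is refused whole. The fingers move at their own pace and stop on an object; "grip_force" is the grip in N (left out, the last holds). Time passes only in rows, so rows that repeat a pose let the fingers close. It gives the time, the measured TCP pose, the force, the opening and the grip force at its end, in the units of the state.
- status.get_obs(): the state, without advancing time (a new reading comes with each control period).
- viewer.camera(name): name is "scene" or "top" or "wrist"; returns a dict with "pixels" (400x640x3 uint8, blue, green, red), "fx", "fy", "cx", "cy" (pixels), "pose" (4x4, takes a point from camera to world coordinates); the wrist camera has in their place "mount" (4x4, takes a point from camera to tool coordinates, whose origin is the TCP and whose axes are the flange's). Camera axes: x right, y down, z forward; pixel columns grow to the right and rows downward; lengths in m; the calibration is good to about 2 mm. A picture is of the moment at which its call begins: read the wrist's pose just before it. There is no depth.
- robot.hand_in(): hands the job in; it is judged then, once.
The state is a dict: "time": time; "q": joint angles; "joint_velocities": joint speeds; "joint_torque": joint torques, N m; "position": TCP position; "tool_rot": TCP orientation; "ft_force": force on the tool from outside, world axes, zero at the start; "moment": the same for the moment, N m; "grip_width": finger opening in m; "grip_force": force on a finger pad.
Only numpy, scipy, OpenCV 4.12 (cv2) and the standard library are available. Lean on these libraries where they do the work, as an engineer would, in place of code of your own. Each camera call takes 0.05 s, during which the arm holds its last target. There are 200 camera calls.

## Task

Take the wooden-handled steel spindle from its rest and thread it through the near upright of the turning stand, through the papier-mache head and through the far upright, until the handle's shoulder is flush against the near upright; then let go of it. Head and far upright each sit some millimetres off line on stiff cross slides, so feel for their holes and bring each into line with the spindle, gently (never more than about 20 N on stand or head). The paint is wet: touch stand and head with nothing but the spindle, and leave the jars, the brush and the clay trinket where they are.

Things in the scene. Friction and masses are not known exactly. Their poses are not given: they have to be found in the camera images.
- spindle: Loose spindle, 0.1 kg: steel rod 12 mm in diameter, 175 mm long, flat-ended with a 1 mm chamfer, in a square wooden handle 26 x 26 x 90 mm. Origin on the axis at the shoulder, where rod meets handle; +y along the rod to the tip, handle at y = -90 to 0 mm, x and z square to its sides. It starts level in the rest, axis 53 mm above the table.
- handle (a point): Centre of the part of the handle to grip: on the axis, 50 mm behind the shoulder, 26 mm wide across x; frame as the spindle's.
- tip (a point): Centre of the rod's end, 175 mm ahead of the shoulder. Held by the handle, the tip droops by 1 to 2 mm.
- rest: Fixed wooden rest, 70 x 200 mm, under the spindle; origin under its centre, rod along +y, shoulder at about y = -70 mm. A 52 mm high cheek at y = -84 to -70 mm holds the handle's front in a 32 mm notch, a 57 mm high cheek at y = 74 to 86 mm holds the rod in an 18 mm notch; both are open upward. The back 76 mm of the handle overhangs free.
- stand: Fixed turning stand, base board 120 x 190 x 14 mm, with two plywood uprights (60 mm wide, 10 mm thick, 115 mm high; the near one fixed) and between them a hollow papier-mache head, 78 mm across, top 124 mm high. Origin under the base's centre; the spindle line runs from the near hole along +y at x = 0, 85 mm above the table.
- near_hole (a point): Centre of the near upright's 17 mm hole on its outer face, y = -75 mm on the stand: the face where the shoulder must seat. Frame as the stand's, +y is the way in. With the rod in this hole only, the spindle can be swung about 0.3 rad to either side.
- far_mid (a point): Fixed point on the spindle line, 140 mm beyond near_hole along +y, in the plane of the far upright's face that the tip meets; same frame. The far upright's 15.5 mm hole lies in this plane at this height but up to 7 mm to either side along x: not measured. The upright slides along x only, as the head does, also at 4 N.
- head_mid (a point): Fixed point on the spindle line, 52 mm beyond near_hole, in the plane of the head's front face. The head's 15.5 mm hole (in a 56 mm square board 10 mm thick, hollow behind) lies in this plane at this height but up to 10 mm to either side along x: not measured. The head slides along x only, does not turn, takes 4 N or a little more to shift and stays where left.
- jar_big: Bystander: green paint jar, 52 mm across, 55 mm high; origin under its centre.
- jar_small: Bystander: red paint jar, 40 mm across, 45 mm high; origin under its centre.
- trinket: Bystander: little clay skull, 52 mm across, 44 mm high; origin under its centre.
- brush: Bystander: paint brush lying flat; origin under it.

How it is judged:
On the way, in this order (a step that is already met when the one before it is completed fails the run):
1. the spindle's tip is through the near upright (y of tip in the frame of near_hole above 0.015 m and x of tip in the frame of near_hole between -0.02 and 0.02 m and z of tip in the frame of near_hole between -0.008 and 0.008 m), for 0.1 s.
2. the tip has passed through the head's front hole (y of tip in the frame of near_hole above 0.07 m and x of tip in the frame of near_hole between -0.015 and 0.015 m and z of tip in the frame of near_hole between -0.008 and 0.008 m), for 0.1 s.
3. the tip is through the far upright (y of tip in the frame of far_mid above 0.012 m and x of tip in the frame of far_mid between -0.012 and 0.012 m and z of tip in the frame of far_mid between -0.006 and 0.006 m), for 0.1 s.
At the end, for the whole second after the job is handed in: The spindle rests in all three holes with its shoulder within 3 mm of the near upright's outer face (tip 172 mm or more beyond it), tip and shoulder back on the spindle line (tip within 5.5 mm sideways and in height), at rest and released (y of tip in the frame of near_hole between 0.172 and 0.18 m and x of tip in the frame of far_mid between -0.0055 and 0.0055 m and z of tip in the frame of far_mid between -0.0055 and 0.0055 m and x of spindle in the frame of near_hole between -0.0055 and 0.0055 m and z of spindle in the frame of near_hole between -0.006 and 0.006 m and linear speed of spindle below 0.01 m/s and contact force between the fingers and spindle below 0.1 N); the robot touches nothing.
It fails at once if the spindle presses on the stand or head with more than 22 N (contact force between spindle and stand above 22 N).
It fails at once if the gripper touches the stand or the head (contact force between any of the fingers, the arm and stand above 0.5 N).
It fails at once if a bystander is moved by more than 20 mm (distance of any of jar_big, jar_small, trinket, brush from where it was at the start of the episode above 0.02 m).
It also fails if it takes over 67 s, if anything falls off the work surface, if the arm or the gripper's body presses on something with over 40 N, if the wrist force passes 120 N, or if a joint passes its speed limit or range.

## Working session

There is one attempt and no reset: what is moved stays moved. The work goes in short steps, Python scripts to look and compute and a tool call to move; the robot and the scene stay as the last step left them, time stands still between calls to the robot, and variables do not carry over. Pictures are saved under pics/ and viewed, at most 10 in all, crops included, and the job is handed in when it is done.

Besides the shell and the picture viewer there is one more tool, called after "Request:" as name(argument=value, ...) on one line, values as JSON. arm_command: Moves the arm, as the interface text tells. Its arguments: {"type":"object","properties":{"delta_rot":{"type":"array","items":{"type":"array","items":{"type":"number"}}},"delta_pos":{"type":"array","items":{"type":"array","items":{"type":"number"}}},"gripper":{"type":"array","items":{"type":"number"}},"grip_force":{"type":"number"}},"required":["delta_rot","delta_pos","gripper"]}

```bash
ls; mkdir -p pics; python3 - <<'E'
from rig import status, viewer, robot
import cv2
print(status.get_obs())
for n in ("scene","top"):
    c=viewer.camera(n); cv2.imwrite(f"pics/{n}0.png",c["pixels"]); print(n,c["fx"],c["fy"],c["cx"],c["cy"],c["pose"])
c=viewer.camera("wrist");print(c["mount"],c["fx"],c["cx"],c["cy"]); cv2.imwrite("pics/wrist0.png",c["pixels"])
E
```

```text
pics
{'time': 0.0, 'q': array([ 1.15154377e+00,  5.28471004e-01,  1.43387955e+00, -8.59497471e-06,
        1.18134843e+00, -1.78472696e-01]), 'joint_velocities': array([ 1.19899944e-03,  3.80980552e-04,  1.19794353e-03,  1.58236102e-03,
       -4.28329609e-05, -3.75611981e-04]), 'joint_torque': array([-3.54857693e-04, -4.40049827e+01, -1.76586592e+01,  6.34166342e-02,
        5.82642120e-02, -1.68457891e-04]), 'position': array([0.14870206, 0.60632397, 0.22157587]), 'tool_rot': array([ 1.20097634e-01,  9.92761527e-01, -1.00765301e-03, -3.06290003e-04]), 'ft_force': array([ 0.74453894, -0.31201045, -0.02694173]), 'moment': array([ 0.03099536, -0.05076699,  0.00929326]), 'grip_force': 0.0, 'grip_width': 0.08705444705268207}
scene 365.50535186540475 365.50535186540475 321.3560483207026 197.18401099529115 [[-0.286463    0.68721211 -0.66759154  1.16148979]
 [ 0.95808544  0.20303291 -0.20211364  0.21069941]
 [-0.00335189 -0.69750782 -0.71656934  0.67837616]
 [ 0.          0.          0.          1.        ]]
top 432.0344974386783 432.0344974386783 318.77583555091456 202.2904158220612 [[ 7.22705856e-03 -9.90667558e-01  1.36108631e-01  5.03148116e-01]
 [-9.99972024e-01 -7.42235244e-03 -9.27401755e-04  3.29645697e-02]
 [ 1.92899306e-03 -1.36098121e-01 -9.90693485e-01  1.06366697e+00]
 [ 0.00000000e+00  0.00000000e+00  0.00000000e+00  1.00000000e+00]]
[[-5.30626588e-04 -9.60892067e-01 -2.76922651e-01  7.52873856e-02]
 [ 9.99999742e-01 -3.75967014e-04 -6.11588578e-04  5.53500475e-04]
 [ 4.83556831e-04 -2.76922904e-01  9.60892019e-01 -1.61322569e-01]
 [ 0.00000000e+00  0.00000000e+00  0.00000000e+00  1.00000000e+00]] 277.3777118841472 314.2208770771061 198.80010000256095
```

View pics/scene0.png

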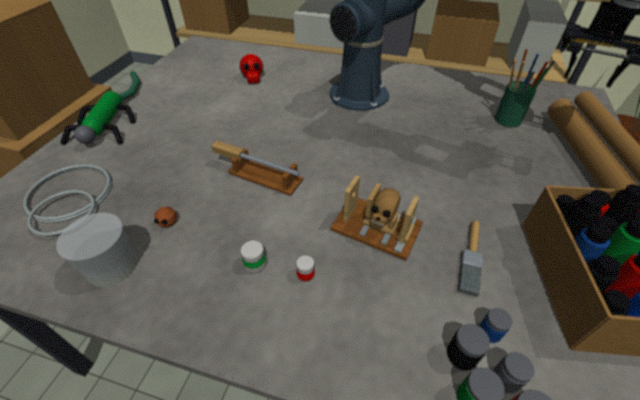

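View pics/top0.png

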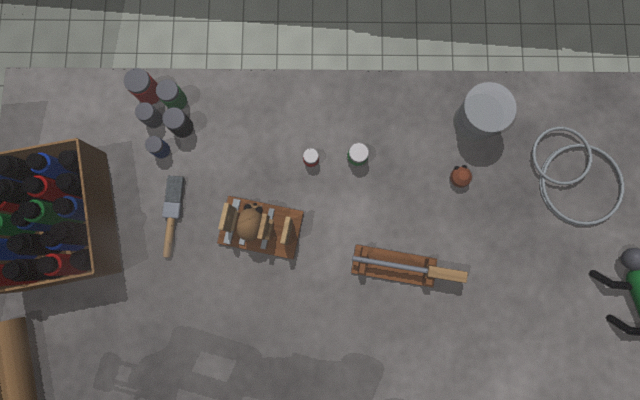

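The scene shows the spindle in its rest (about 270,165), the stand (378,220) and the bystanders. In the top view the rest is at (395,265), the handle end at (466,275), and the stand at (260,228) with its near upright at (287,230), so the rod points to +y. I'll zoom in for accurate pixels.

```bash
python3 - <<'E'
import cv2
a=cv2.imread("pics/top0.png")
c=cv2.resize(a[185:295,210:310],None,fx=4,fy=4,interpolation=cv2.INTER_CUBIC)
d=cv2.resize(a[185:295,340:480],None,fx=4,fy=4,interpolation=cv2.INTER_CUBIC)
import numpy as np
o=np.hstack([c[:, :],d[:, :]])[:, :]
o=cv2.resize(o,None,fx=800/960,fy=800/960,interpolation=cv2.INTER_AREA)
print(o.shape);cv2.imwrite("pics/z.png",o)
E
```

```text
(367, 800, 3)
```

View pics/z.png

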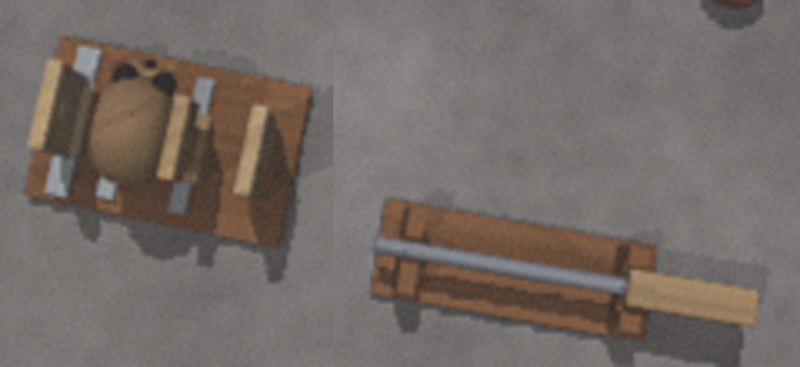

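Zoom: base corners (60,37),(312,87),(278,246),(25,195); near upright top strip around (252,150); rod tip (377,244), shoulder (626,286), handle end (757,306).

```bash
cat > h.py <<'E'
from rig import status, viewer, robot
import numpy as np, cv2
from scipy.spatial.transform import Rotation as R
def ray(c,u,v,z,T):
    d=T[:3,:3]@np.array([(u-c["cx"])/c["fx"],(v-c["cy"])/c["fy"],1]); o=T[:3,3]
    return o+d*(z-o[2])/d[2]
def toolT(s):
    T=np.eye(4);T[:3,:3]=R.from_quat(s["tool_rot"]).as_matrix();T[:3,3]=s["position"];return T
def proj(c,p,T):
    q=np.linalg.inv(T)@np.append(p,1); return np.array([c["fx"]*q[0]/q[2]+c["cx"],c["fy"]*q[1]/q[2]+c["cy"]])
E
python3 - <<'E'
from h import *
c=viewer.camera("top");T=c["pose"];k=3.3333
L=lambda u,v,z:ray(c,210+u/k,185+v/k,z,T)
Rr=lambda u,v,z:ray(c,240+u/k,185+v/k,z,T)
B=[L(*p,.014) for p in((60,37),(312,87),(278,246),(25,195))]
print("base",np.round(B,4),"centre",np.mean(B,0)); 
ang=lambda d:np.degrees(np.arctan2(d[1],d[0]))
print(np.linalg.norm(B[0]-B[1]),np.linalg.norm(B[1]-B[2]),ang(B[0]-B[1]),ang(B[3]-B[2]))
N=[L(*p,.115) for p in((269,107),(252,197))];print("near outer top",np.round(N,4),np.mean(N,0),np.linalg.norm(N[0]-N[1]),ang(N[0]-N[1]))
F=[L(*p,.115) for p in((63,63),(45,150))];print("far",np.mean(F,0),np.mean(F,0)-np.mean(N,0))
tip=Rr(377,244,.053);sh=Rr(626,286,.053);end=Rr(757,306,.06)
print(tip,sh,end,np.linalg.norm(tip-sh),ang(tip-sh),np.linalg.norm(sh-end),ang(tip-end))
E
```

```text
base [[0.661  0.2551 0.014 ]
 [0.6253 0.0689 0.014 ]
 [0.5095 0.0921 0.014 ]
 [0.5449 0.2763 0.014 ]] centre [0.58518731 0.17309851 0.014     ]
0.18951464001855217 0.11813107196065992 79.1419255097767 79.12765928388116
near outer top [[0.6    0.0938 0.115 ]
 [0.5406 0.104  0.115 ]] [0.57034403 0.09886322 0.115     ] 0.060272368229262116 -9.742147358867246
far [0.59944181 0.23596667 0.115     ] [0.02909778 0.13710345 0.        ]
[ 0.51164812 -0.04857434  0.053     ] [ 0.48400536 -0.22120564  0.053     ] [ 0.47119636 -0.30920078  0.06      ] 0.17483046108167302 80.90268456773111 0.08919761862691765 81.17753273403426
```

```bash
cat >> h.py <<'E'
def delta(pos,psi,pitch=0.):
    "tool-frame shift/turn from measured pose to goal TCP pos; tool x at world yaw psi (deg); pitch>0 raises tool-x side"
    s=status.get_obs();T=toolT(s);Rm=T[:3,:3]
    a=np.radians(psi);x=np.array([np.cos(a),np.sin(a),0]);z=np.array([0,0,-1.]);y=np.cross(z,x)
    G=np.c_[x,y,z]; G=R.from_rotvec(np.radians(pitch)*y).as_matrix()@G
    if G[2,0]*pitch<0: G=R.from_rotvec(-2*np.radians(pitch)*y).as_matrix()@G
    print("dpos",np.round(Rm.T@(np.array(pos)-T[:3,3]),4),"drot",np.round(np.degrees(R.from_matrix(Rm.T@G).as_rotvec()),2),"t",round(s["time"],2),"F",np.round(s["ft_force"],2))
E
python3 -c "
from h import *
delta([.571,.099,.2],79.2)"
```

```text
dpos [-0.5311 -0.3922  0.0223] drot [-7.0e-02  5.0e-02  8.7e+01] t 0.2 F [-0.17  0.29 -0.75]
```

Request:
arm_command(delta_rot=[[0,0,7],[0,0,14],[0,0,21],[0,0,28],[0,0,35],[0,0,42],[0,0,49],[0,0,56],[0,0,63],[0,0,70],[0,0,77],[0,0,84]], delta_pos=[[-0.033,-0.024,0],[-0.066,-0.048,0],[-0.099,-0.072,0],[-0.131,-0.097,0],[-0.164,-0.121,0],[-0.197,-0.145,0],[-0.23,-0.169,0],[-0.262,-0.194,0],[-0.295,-0.218,0],[-0.328,-0.242,0],[-0.361,-0.266,0],[-0.394,-0.29,0]], gripper=[-1,-1,-1,-1,-1,-1,-1,-1,-1,-1,-1,-1])

```text
time: 1.2
position: [0.4634, 0.2296, 0.2226]
tool_rot: [0.756, 0.655, 0.0, -0.0]
ft_force: [0.7, 0.3, 0.2]
grip_width: 0.087
grip_force: 0.0
```

```bash
python3 -c "
from h import *
delta([.571,.099,.2],79.2)"
```

```text
dpos [-0.114   0.1251  0.0226] drot [-0.   -0.01  2.65] t 1.2 F [0.72 0.31 0.21]
```

Request:
arm_command(delta_rot=[[0,0,2],[0,0,2.6],[0,0,2.6],[0,0,2.6],[0,0,2.6],[0,0,2.6],[0,0,2.6],[0,0,2.6]], delta_pos=[[-0.025,0.025,0.005],[-0.05,0.05,0.01],[-0.075,0.075,0.015],[-0.095,0.1,0.02],[-0.114,0.125,0.0226],[-0.114,0.125,0.0226],[-0.114,0.125,0.0226],[-0.114,0.125,0.0226]], gripper=[-1,-1,-1,-1,-1,-1,-1,-1])

```text
time: 1.87
position: [0.5701, 0.1016, 0.1995]
tool_rot: [0.768, 0.64, -0.001, -0.001]
ft_force: [-0.2, 0.3, 0.1]
grip_width: 0.087
grip_force: 0.0
```

```bash
python3 - <<'E'
from h import *
s=status.get_obs();print(s["position"],s["q"]);c=viewer.camera("wrist");cv2.imwrite("pics/w1.png",c["pixels"]);np.save("w1T.npy",toolT(s)@c["mount"])
cv2.imwrite("pics/w1z.png",cv2.resize(c["pixels"][0:260,130:480],None,fx=2.28,fy=2.28,interpolation=cv2.INTER_CUBIC))
E
```

```text
[0.57005007 0.10157846 0.19953131] [-1.67521342e-02  4.93957545e-01  1.57337318e+00  4.21494522e-04
  1.07607328e+00  1.65013174e-01]
```

View pics/w1z.png

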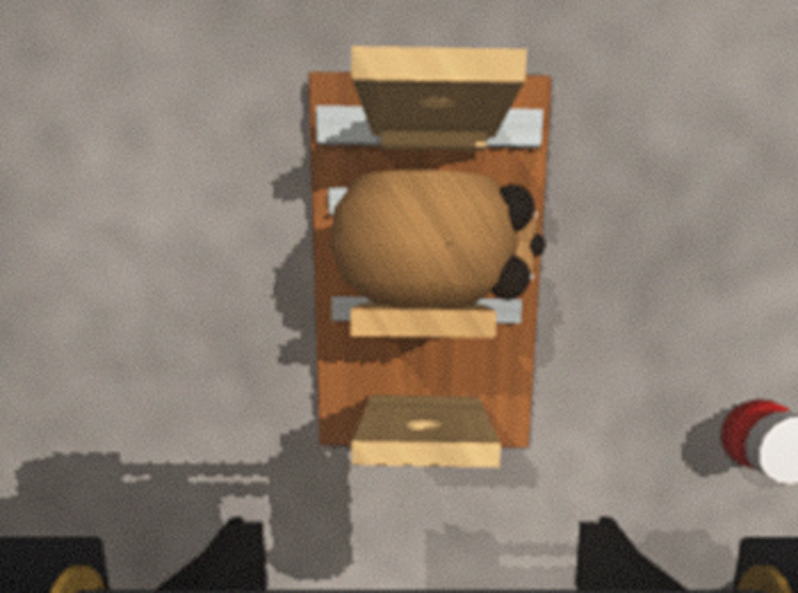

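Clear view (zoom px): near upright's outer top edge (352,467)–(500,466), head board's front top edge (351,337)–(497,336), far upright's inner top edge (354,82)–(525,82), base corners (309,73),(551,76),(530,447),(320,445).

```bash
python3 - <<'E'
from h import *
c=viewer.camera("wrist");T=np.load("w1T.npy");k=800/350*0+2.28
P=lambda u,v,z:ray(c,130+u/k,v/k,z,T)
ang=lambda d:np.degrees(np.arctan2(d[1],d[0]))
B=[P(*p,.014) for p in((309,73),(551,76),(530,447),(320,445))]
print("centre",np.mean(B,0),[round(np.linalg.norm(B[i]-B[i-1]),4) for i in range(4)],ang(B[0]-B[3]),ang(B[1]-B[2]),ang(B[1]-B[0])+90,ang(B[2]-B[3])+90)
psi=ang(B[0]-B[3]+B[1]-B[2]);
a=np.radians(psi);ys=np.array([np.cos(a),np.sin(a),0]);xs=np.array([ys[1],-ys[0],0])
bc=np.mean(B,0)
for n,p,q,z in(("near",(352,467),(500,466),.115),("near_in",(355,441),(499,441),.115),("far",(354,82),(525,82),.115),("head",(351,337),(497,336),.113)):
    A,C=P(*p,z),P(*q,z);m=(A+C)/2
    print(n,m,np.linalg.norm(A-C),"yaw",ang(C-A)+90,"stand xy",(m-bc)@xs,(m-bc)@ys)
E
```

```text
centre [0.58776813 0.17410995 0.014     ] [np.float64(0.1877), np.float64(0.1178), np.float64(0.1875), np.float64(0.1194)] 78.67977652393121 79.16515173401673 78.91120351102205 78.98039145539342
near [0.57279904 0.10090024 0.115     ] 0.06021842731215682 yaw 79.95165328577704 stand xy -0.0006237590066794171 -0.07472178658063243
near_in [0.57512192 0.11138708 0.115     ] 0.05791649324345187 yaw 79.54611158550563 stand xy -0.0003590901391034455 -0.06398402381588567
far [0.60232386 0.23709985 0.115     ] 0.059189915164424345 yaw 79.54181087249793 stand xy 0.0021817132434162785 0.06461298023569981
head [0.58137141 0.15226301 0.113     ] 0.05653427833221008 yaw 79.93245082559376 stand xy -0.0020798912423724935 -0.02266894035178718
```

```bash
python3 -c "
from h import *
delta([.476,-.271,.13],81)"
```

```text
dpos [-0.3842 -0.0252  0.0699] drot [-0.07 -0.   -1.33] t 1.97 F [-0.19  0.24 -0.06]
```

Request:
arm_command(delta_rot=[[0,0,-1.3],[0,0,-1.3],[0,0,-1.3],[0,0,-1.3],[0,0,-1.3],[0,0,-1.3],[0,0,-1.3],[0,0,-1.3],[0,0,-1.3],[0,0,-1.3],[0,0,-1.3],[0,0,-1.3]], delta_pos=[[-0.03,-0.002,0],[-0.07,-0.005,0.01],[-0.11,-0.008,0.02],[-0.15,-0.011,0.03],[-0.19,-0.014,0.04],[-0.23,-0.017,0.05],[-0.27,-0.019,0.06],[-0.31,-0.021,0.07],[-0.35,-0.023,0.07],[-0.384,-0.025,0.07],[-0.384,-0.025,0.07],[-0.384,-0.025,0.07]], gripper=[-1,-1,-1,-1,-1,-1,-1,-1,-1,-1,-1,-1])

```text
time: 2.97
position: [0.4768, -0.2726, 0.1302]
tool_rot: [0.762, 0.648, 0.0, 0.0]
ft_force: [-0.1, 0.6, -0.1]
grip_width: 0.0869
grip_force: 0.0
```

```bash
python3 - <<'E'
from h import *
s=status.get_obs();c=viewer.camera("wrist");np.save("w2T.npy",toolT(s)@c["mount"]);print(s["position"])
cv2.imwrite("pics/w2z.png",cv2.resize(c["pixels"][0:400,120:520],None,fx=1.5,fy=1.5,interpolation=cv2.INTER_CUBIC))
E
```

```text
[ 0.47677548 -0.27256656  0.13023848]
```

View pics/w2z.png

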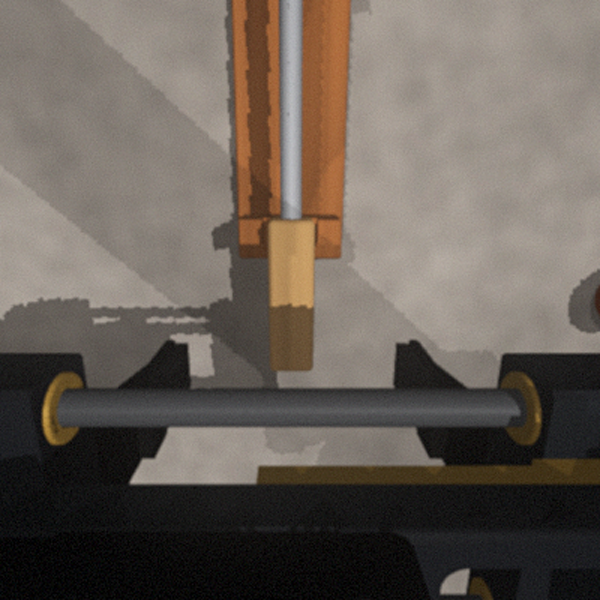

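Handle top: front edge centre (292,221), back edge centre (291.5,370); the rod's centre line runs from (291.5,215) to (290.5,0).

```bash
python3 - <<'E'
from h import *
c=viewer.camera("wrist");T=np.load("w2T.npy")
P=lambda u,v,z:ray(c,120+u/1.5,v/1.5,z,T)
ang=lambda d:np.degrees(np.arctan2(d[1],d[0]))
f,e=P(292,221,.066),P(291.5,370,.066);r0,r1=P(291.5,215,.057),P(290.5,0,.057)
print(f,e,np.linalg.norm(f-e),ang(f-e),ang(r1-r0),r0, "width",np.linalg.norm(P(270,221,.066)-P(314,221,.066)))
u=(f-e)/np.linalg.norm(f-e);g=f-.05*u;print(g)
delta([g[0],g[1],.034],ang(r1-r0))
E
```

```text
[ 0.4864203  -0.21917962  0.066     ] [ 0.47211229 -0.30533646  0.066     ] 0.08733682432534348 80.57097929999152 81.0174774480651 [ 0.48656922 -0.21675207  0.057     ] width 0.0235615518595013
[ 0.47822902 -0.26850408  0.066     ]
dpos [0.0017 0.0013 0.0961] drot [-0.05 -0.05 -0.05] t 3.07 F [-0.36  0.   -0.4 ]
```

Request:
arm_command(delta_rot=[[0,0,0],[0,0,0],[0,0,0],[0,0,0],[0,0,0],[0,0,0],[0,0,0],[0,0,0],[0,0,0],[0,0,0],[0,0,0],[0,0,0]], delta_pos=[[0.002,0.0013,0.03],[0.002,0.0013,0.06],[0.002,0.0013,0.085],[0.002,0.0013,0.096],[0.002,0.0013,0.096],[0.002,0.0013,0.096],[0.002,0.0013,0.096],[0.002,0.0013,0.096],[0.002,0.0013,0.096],[0.002,0.0013,0.096],[0.002,0.0013,0.096],[0.002,0.0013,0.096]], gripper=[-1,-1,-1,-1,-1,0.2,0.6,1,1,1,1,1], grip_force=45)

```text
time: 4.07
position: [0.4787, -0.2702, 0.0344]
tool_rot: [0.761, 0.649, 0.0, 0.0]
ft_force: [-0.9, 0.4, 0.0]
grip_width: 0.0485
grip_force: 0.0
```

Request:
arm_command(delta_rot=[[0,0,0],[0,0,0],[0,0,0],[0,0,0]], delta_pos=[[0,0,0],[0,0,0],[0,0,0],[0,0,0]], gripper=[1,1,1,1])

```text
time: 4.4
position: [0.4785, -0.2699, 0.0339]
tool_rot: [0.761, 0.649, -0.0, -0.0]
ft_force: [-0.1, -0.1, 0.0]
grip_width: 0.0258
grip_force: 44.9
```

```bash
python3 -c "
from h import *
delta([.478,-.2695,.034],81)"
```

```text
dpos [ 0.0004 -0.0005 -0.0001] drot [-0.02 -0.   -0.09] t 4.4 F [-0.07 -0.1   0.03]
```

Request:
arm_command(delta_rot=[[0,0,0],[0,0,0],[0,0,0],[0,0,0],[0,0,0]], delta_pos=[[0,0,-0.01],[0,0,-0.022],[0,0,-0.034],[0,0,-0.034],[0,0,-0.034]], gripper=[1,1,1,1,1])

```text
time: 4.82
position: [0.4791, -0.2704, 0.0688]
tool_rot: [0.761, 0.649, 0.0, 0.001]
ft_force: [-0.1, 0.4, -1.5]
grip_width: 0.0256
grip_force: 44.9
```

```bash
python3 - <<'E'
from h import *
delta([.525,-.1455,.0665],79.2,0.4)
s=status.get_obs();print(s["position"],s["tool_rot"],s["moment"])
E
```

```text
dpos [0.1306 0.0256 0.0022] drot [0.1  0.46 1.71] t 4.82 F [-0.14  0.42 -1.49]
[ 0.47906814 -0.27037612  0.06881371] [7.60931894e-01 6.48830902e-01 1.32228227e-04 1.04661012e-03] [-0.15613527  0.09169158  0.01098748]
```

Request:
arm_command(delta_rot=[[0,0.2,0.4],[0,0.4,0.9],[0,0.46,1.4],[0,0.46,1.7],[0,0.46,1.7],[0,0.46,1.7],[0,0.46,1.7],[0,0.46,1.7]], delta_pos=[[0.025,0.006,0.001],[0.055,0.012,0.002],[0.085,0.018,0.002],[0.112,0.023,0.002],[0.13,0.0256,0.002],[0.13,0.0256,0.002],[0.13,0.0256,0.002],[0.13,0.0256,0.002]], gripper=[1,1,1,1,1,1,1,1])

```text
time: 5.48
position: [0.5242, -0.1461, 0.0656]
tool_rot: [0.77, 0.638, 0.003, -0.003]
ft_force: [-0.3, -0.5, -1.1]
grip_width: 0.0255
grip_force: 44.9
```

```bash
python3 - <<'E'
from h import *
delta([.525,-.1455,.0665],79.2,0.4)
c=viewer.camera("top");d=viewer.camera("scene");cv2.imwrite("pics/t2.png",c["pixels"]);cv2.imwrite("pics/s2.png",d["pixels"])
s=status.get_obs();T=toolT(s);tip=T[:3,3]+T[:3,:3]@np.array([.225,0,-.019]);print("tip",tip)
for n,p in(("tip",tip),("hole",np.array([.5717,.1,.085]))): print(n,proj(c,p,c["pose"]),proj(d,p,d["pose"]))
a=cv2.resize(c["pixels"][200:275,260:360],None,fx=6,fy=6,interpolation=cv2.INTER_CUBIC)
b=cv2.resize(d["pixels"][150:250,290:440],None,fx=5,fy=5,interpolation=cv2.INTER_CUBIC)[:,:]
cv2.imwrite("pics/t2z.png",a);cv2.imwrite("pics/s2z.png",b)
E
```

```text
dpos [ 0.0007  0.0007 -0.0009] drot [-0.03 -0.04  0.02] t 5.48 F [-0.33 -0.47 -1.08]
tip [0.56660422 0.07407627 0.0865005 ]
tip [299.95946808 233.17622815] [339.22496593 186.97345783]
hole [288.57400306 230.88521986] [349.54414305 191.14438697]
```

View pics/t2z.png

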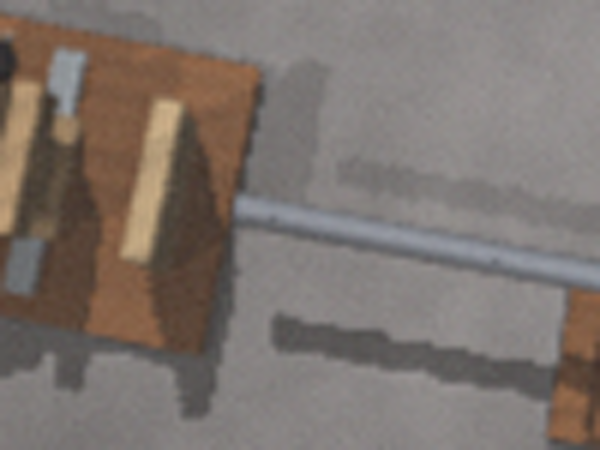

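View pics/s2z.png

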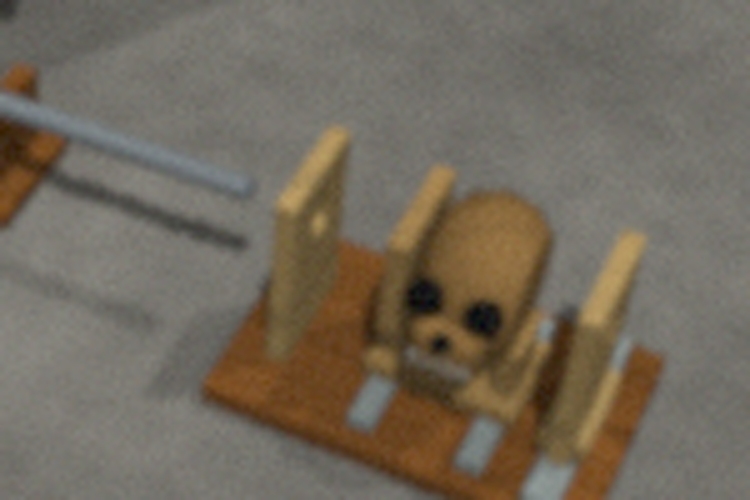

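Tip seen in top crop at about (238,209), upright's outer top edge mid (170,184); scene crop: tip (250,184), hole exit (320,222). I fit both in the same pictures, so calibration bias cancels.

```bash
python3 - <<'E'
from h import *
c=viewer.camera("top");a=cv2.imread("pics/t2.png").astype(float)
g=a.mean(2)
# rod line
pts=[]
for u in range(303,350,2):
    v0=235+(u-303)*.165
    vs=np.arange(int(v0)-4,int(v0)+6); col=g[vs,u]; b=np.median(g[int(v0)-14:int(v0)-5,u]);w=np.clip(col-b-6,0,None)
    pts.append((u,(w*vs).sum()/w.sum(),w.sum()))
pts=np.array(pts);k=np.polyfit(pts[:,0],pts[:,1],1);print("rod line",k,"res",np.std(pts[:,1]-np.polyval(k,pts[:,0])),pts[::6])
P=lambda u,v,z:ray(c,u,v,z,c["pose"])
A=P(350,np.polyval(k,350),.087);Bp=P(300,np.polyval(k,300),.087)
ang=lambda d:np.degrees(np.arctan2(d[1],d[0]));print("yaw",ang(Bp-A),"at tip",Bp)
# upright top strip
sub=a[205:250,275:300];m=((sub[...,2]>135)&(sub[...,2]-sub[...,0]>45)).astype(np.uint8)
n,l,st,ce=cv2.connectedComponentsWithStats(m);print(st,ce)
i=1+np.argmax(st[1:,4]);cc=ce[i]+[275,205];C=P(*cc,.115);print("strip centre",cc,C)
ys=np.array([np.cos(np.radians(79.2)),np.sin(np.radians(79.2)),0]);xs=np.array([ys[1],-ys[0],0])
print("lateral rod-near at tip",(Bp-C)@xs,"along",(Bp-C)@ys)
s=status.get_obs();T=toolT(s);tip=T[:3,3]+T[:3,:3]@np.array([.225,0,-.019]);print("kin tip",tip,"kin lateral of tip vs wrist-hole",(tip-np.array([.5722,.1005,.085]))@xs)
E
```

```text
rod line [1.48699314e-01 1.90085370e+02] res 0.5743550801955454 [[303.         235.53676471  90.66666667]
 [315.         236.62745098  17.        ]
 [327.         238.03846154  78.        ]
 [339.         240.24064171  62.33333333]]
yaw 81.97704677615208 at tip [0.56314379 0.07391862 0.087     ]
[[  0   0  25  45 917]
 [  7   3   6   2   8]
 [  3   5  22  33 199]
 [  3  34   1   1   1]] [[11.92475463 22.72628135]
 [ 9.25        3.375     ]
 [12.50251256 19.34170854]
 [ 3.         34.        ]]
strip centre [287.50251256 224.34170854] [0.58398445 0.10054388 0.115     ]
lateral rod-near at tip -0.015482435139911467 along -0.030058800917160403
kin tip [0.56666923 0.07398725 0.08658229] kin lateral of tip vs wrist-hole -0.0004648108819571829
```

Request:
arm_command(delta_rot=[[0,0,0],[0,0,0],[0,0,0],[0,0,0],[0,0,0],[0,0,0],[0,0,0],[0,0,0],[0,0,0],[0,0,0],[0,0,0],[0,0,0]], delta_pos=[[0.006,0.001,0],[0.012,0.001,0],[0.018,0.001,0],[0.022,0.001,0],[0.023,0.001,0],[0.024,0.001,0],[0.025,0.001,0],[0.026,0.001,0],[0.027,0.001,0],[0.028,0.001,0],[0.029,0.001,0],[0.029,0.001,0]], gripper=[1,1,1,1,1,1,1,1,1,1,1,1])

```text
time: 6.63
position: [0.5308, -0.1172, 0.0662]
tool_rot: [0.77, 0.637, 0.003, -0.003]
ft_force: [0.6, 0.4, -1.2]
grip_width: 0.0259
grip_force: 44.9
```

```bash
cat >> h.py <<'E'
YS=np.array([np.cos(np.radians(79.2)),np.sin(np.radians(79.2)),0]);XS=np.array([YS[1],-YS[0],0]);NH=np.array([.5722,.1005,.085])
def rep():
    s=status.get_obs();T=toolT(s);t=T[:3,3]+T[:3,:3]@np.array([.225,0,-.019])-NH
    f=s["ft_force"];x=T[:3,0]
    print("tip stand xyz mm",np.round([t@XS*1e3,t@YS*1e3,t[2]*1e3],1),"F stand",np.round([f@XS,f@YS,f[2]],1),"M",np.round(s["moment"],2),"yaw",round(np.degrees(np.arctan2(x[1],x[0])),2),"pitch",round(np.degrees(np.arcsin(x[2])),2),"t",round(s["time"],2))
E
python3 -c "
from h import *
rep()"
```

```text
tip stand xyz mm [0.1 3.2 2. ] F stand [ 0.6  0.5 -1.2] M [-0.19  0.06 -0.03] yaw 79.21 pitch 0.46 t 6.63
```

Request:
arm_command(delta_rot=[[0,0,0],[0,0,0],[0,0,0],[0,0,0],[0,0,0],[0,0,0]], delta_pos=[[0.001,0,0.0003],[0.002,0,0.0003],[0.003,0,0.0003],[0.004,0,0.0003],[0.005,0,0.0003],[0.005,0,0.0003]], gripper=[1,1,1,1,1,1])

```text
time: 7.13
position: [0.5318, -0.1122, 0.0659]
tool_rot: [0.77, 0.638, 0.003, -0.003]
ft_force: [-0.4, -0.1, -0.2]
grip_width: 0.0258
grip_force: 44.9
```

```bash
python3 -c "
from h import *
rep()"
```

```text
tip stand xyz mm [0.1 8.3 1.8] F stand [-0.4 -0.2 -0.2] M [-0.22  0.06 -0.02] yaw 79.22 pitch 0.46 t 7.13
```

Request:
arm_command(delta_rot=[[0,0,0],[0,0,0],[0,0,0],[0,0,0],[0,0,0],[0,0,0],[0,0,0],[0,0,0],[0,0,0],[0,0,0],[0,0,0],[0,0,0]], delta_pos=[[0.003,0,0],[0.006,0,0],[0.01,0,0],[0.014,0,0],[0.018,0,0],[0.022,0,0],[0.026,0,0],[0.03,0,0],[0.034,0,0],[0.038,0,0],[0.038,0,0],[0.038,0,0]], gripper=[1,1,1,1,1,1,1,1,1,1,1,1])

```text
time: 8.13
position: [0.5389, -0.0749, 0.0662]
tool_rot: [0.77, 0.638, 0.003, -0.003]
ft_force: [-0.5, -0.5, -0.6]
grip_width: 0.0256
grip_force: 44.9
```

```bash
python3 -c "
from h import *
rep()"
```

```text
tip stand xyz mm [ 0.  46.4  2. ] F stand [-0.4 -0.6 -0.6] M [-0.2   0.05 -0.02] yaw 79.24 pitch 0.45 t 8.13
```

Request:
arm_command(delta_rot=[[0,0,0],[0,0,0],[0,0,0],[0,0,0],[0,0,0],[0,0,0],[0,0,0],[0,0,0],[0,0,0],[0,0,0]], delta_pos=[[0.001,-0.001,0],[0.002,-0.001,0],[0.003,-0.001,0],[0.004,-0.001,0],[0.005,-0.001,0],[0.006,-0.001,0],[0.007,-0.001,0],[0.008,-0.001,0],[0.009,-0.001,0],[0.009,-0.001,0]], gripper=[1,1,1,1,1,1,1,1,1,1])

```text
time: 8.97
position: [0.5396, -0.0659, 0.0663]
tool_rot: [0.77, 0.638, 0.003, -0.003]
ft_force: [0.4, 0.0, -1.0]
grip_width: 0.0261
grip_force: 44.9
```

```bash
python3 -c "
from h import *
rep()"
```

```text
tip stand xyz mm [-0.9 55.3  2.1] F stand [ 0.4  0.1 -1. ] M [-0.16  0.07 -0.  ] yaw 79.21 pitch 0.46 t 8.97
```

Request:
arm_command(delta_rot=[[0,0,0],[0,0,0],[0,0,0],[0,0,0],[0,0,0],[0,0,0]], delta_pos=[[0.001,0,0],[0.002,0,0],[0.003,0,0],[0.004,0,0],[0.005,0,0],[0.005,0,0]], gripper=[1,1,1,1,1,1])

```text
time: 9.47
position: [0.5405, -0.0609, 0.0663]
tool_rot: [0.77, 0.638, 0.003, -0.003]
ft_force: [0.3, -0.3, -1.3]
grip_width: 0.0256
grip_force: 44.9
```

```bash
python3 -c "
from h import *
rep()"
```

```text
tip stand xyz mm [-1.  60.3  2.1] F stand [ 0.4 -0.3 -1.3] M [-0.15  0.12 -0.02] yaw 79.22 pitch 0.46 t 9.47
```

Request:
arm_command(delta_rot=[[0,0,0],[0,0,0],[0,0,0],[0,0,0],[0,0,0],[0,0,0],[0,0,0],[0,0,0],[0,0,0],[0,0,0],[0,0,0],[0,0,0]], delta_pos=[[0.002,0,0],[0.004,0,0],[0.006,0,0],[0.009,0,0],[0.012,0,0],[0.015,0,0],[0.018,0,0],[0.021,0.0005,0],[0.024,0.0005,0],[0.027,0.0005,0],[0.03,0.0005,0],[0.03,0.0005,0]], gripper=[1,1,1,1,1,1,1,1,1,1,1,1])

```text
time: 10.47
position: [0.5466, -0.0312, 0.0666]
tool_rot: [0.77, 0.638, 0.003, -0.003]
ft_force: [-0.6, -0.8, -0.1]
grip_width: 0.0251
grip_force: 44.9
```

```bash
python3 -c "
from h import *
rep()"
```

```text
tip stand xyz mm [-0.6 90.7  2.4] F stand [-0.4 -0.9 -0.1] M [-0.19  0.08 -0.02] yaw 79.23 pitch 0.47 t 10.47
```

Request:
arm_command(delta_rot=[[0,0,0],[0,0,0],[0,0,0],[0,0,0],[0,0,0],[0,0,0],[0,0,0],[0,0,0],[0,0,0],[0,0,0],[0,0,0],[0,0,0]], delta_pos=[[0.004,0.0003,0.0004],[0.008,0.0005,0.0004],[0.012,0.0005,0.0004],[0.016,0.0005,0.0004],[0.02,0.0005,0.0004],[0.024,0.0005,0.0004],[0.028,0.0005,0.0004],[0.032,0.0005,0.0004],[0.036,0.0005,0.0004],[0.04,0.0005,0.0004],[0.041,0.0005,0.0004],[0.041,0.0005,0.0004]], gripper=[1,1,1,1,1,1,1,1,1,1,1,1])

```text
time: 11.47
position: [0.5548, 0.0088, 0.0665]
tool_rot: [0.77, 0.638, 0.003, -0.003]
ft_force: [0.2, -0.6, -0.3]
grip_width: 0.0254
grip_force: 44.9
```

```bash
python3 -c "
from h import *
rep()"
```

```text
tip stand xyz mm [ -0.  131.5   2.3] F stand [ 0.3 -0.6 -0.3] M [-0.18  0.07  0.01] yaw 79.24 pitch 0.46 t 11.47
```

Request:
arm_command(delta_rot=[[0,0,0.4],[0,0,0.8],[0,0,1.25],[0,0,1.25],[0,0,1.25],[0,0,1.25],[0,0,1.25],[0,0,1.25],[0,0,1.25],[0,0,1.25],[0,0,1.25],[0,0,1.25]], delta_pos=[[0,-0.0007,0],[0,-0.0014,0],[0,-0.002,0],[0.002,-0.002,0],[0.004,-0.002,0],[0.006,-0.002,0],[0.007,-0.002,0],[0.008,-0.002,0],[0.009,-0.002,0],[0.01,-0.002,0],[0.011,-0.002,0],[0.011,-0.002,0]], gripper=[1,1,1,1,1,1,1,1,1,1,1,1])

```text
time: 12.47
position: [0.5549, 0.0198, 0.0666]
tool_rot: [0.777, 0.629, 0.003, -0.003]
ft_force: [0.2, 0.1, -0.7]
grip_width: 0.0255
grip_force: 44.9
```

```bash
python3 -c "
from h import *
rep()"
```

```text
tip stand xyz mm [  3.  142.3   2.4] F stand [ 0.2  0.1 -0.7] M [-0.17  0.09 -0.04] yaw 77.96 pitch 0.46 t 12.47
```

Request:
arm_command(delta_rot=[[0,0,0],[0,0,0],[0,0,0],[0,0,0],[0,0,0]], delta_pos=[[0.001,0,0],[0.002,0,0],[0.003,0,0],[0.004,0,0],[0.004,0,0]], gripper=[1,1,1,1,1])

```text
time: 12.88
position: [0.5557, 0.0237, 0.0666]
tool_rot: [0.777, 0.629, 0.003, -0.003]
ft_force: [0.2, -0.1, -0.8]
grip_width: 0.0255
grip_force: 44.9
```

```bash
python3 -c "
from h import *
rep()"
```

```text
tip stand xyz mm [  3.1 146.3   2.5] F stand [ 0.2 -0.1 -0.8] M [-0.13  0.04  0.  ] yaw 77.96 pitch 0.47 t 12.88
```

Request:
arm_command(delta_rot=[[0,0,0],[0,0,0],[0,0,0],[0,0,0],[0,0,0],[0,0,0],[0,0,0],[0,0,0]], delta_pos=[[0.001,0,0.0003],[0.002,0,0.0003],[0.003,0,0.0003],[0.004,0,0.0003],[0.005,0,0.0003],[0.006,0,0.0003],[0.008,0,0.0003],[0.008,0,0.0003]], gripper=[1,1,1,1,1,1,1,1])

```text
time: 13.55
position: [0.5575, 0.0316, 0.0664]
tool_rot: [0.777, 0.629, 0.003, -0.003]
ft_force: [-0.1, 0.2, -0.6]
grip_width: 0.0259
grip_force: 44.9
```

```bash
python3 -c "
from h import *
rep()"
```

```text
tip stand xyz mm [  3.3 154.4   2.2] F stand [-0.1  0.2 -0.6] M [-0.19  0.07  0.01] yaw 77.97 pitch 0.47 t 13.55
```

Request:
arm_command(delta_rot=[[0,0,-0.2],[0,0,-0.4],[0,0,-0.6],[0,0,-0.8],[0,0,-1.0],[0,0,-1.2],[0,0,-1.3],[0,0,-1.3]], delta_pos=[[0,0.00025,0],[0,0.0005,0],[0,0.00075,0],[0,0.001,0],[0,0.00125,0],[0,0.0015,0],[0,0.0016,0],[0,0.0016,0]], gripper=[1,1,1,1,1,1,1,1])

```text
time: 14.22
position: [0.5594, 0.031, 0.0665]
tool_rot: [0.77, 0.638, 0.003, -0.002]
ft_force: [1.7, 1.3, -1.0]
grip_width: 0.0255
grip_force: 45.0
```

```bash
python3 -c "
from h import *
rep()"
```

```text
tip stand xyz mm [  0.4 154.1   2.3] F stand [ 1.5  1.6 -1. ] M [-0.09 -0.11 -0.47] yaw 79.21 pitch 0.48 t 14.22
```

Request:
arm_command(delta_rot=[[0,0,0],[0,0,0],[0,0,0],[0,0,0],[0,0,0],[0,0,0],[0,0,0],[0,0,0],[0,0,0],[0,0,0]], delta_pos=[[0.002,0,0.0003],[0.004,0,0.0003],[0.006,0,0.0003],[0.008,0,0.0003],[0.01,0,0.0003],[0.012,0,0.0003],[0.014,0,0.0003],[0.015,0,0.0003],[0.016,0,0.0003],[0.016,0,0.0003]], gripper=[1,1,1,1,1,1,1,1,1,1])

```text
time: 15.05
position: [0.5623, 0.047, 0.0663]
tool_rot: [0.77, 0.638, 0.003, -0.002]
ft_force: [3.3, 0.3, -0.9]
grip_width: 0.0256
grip_force: 45.0
```

```bash
python3 - <<'E'
from h import *
rep()
s=status.get_obs();c=viewer.camera("wrist");np.save("w3T.npy",toolT(s)@c["mount"])
cv2.imwrite("pics/w3z.png",cv2.resize(c["pixels"][60:320,170:460],None,fx=2.2,fy=2.2,interpolation=cv2.INTER_CUBIC))
E
```

```text
tip stand xyz mm [1.000e-01 1.704e+02 2.200e+00] F stand [ 3.1  0.9 -0.9] M [-0.38 -0.32 -0.6 ] yaw 79.25 pitch 0.48 t 15.05
```

View pics/w3z.png

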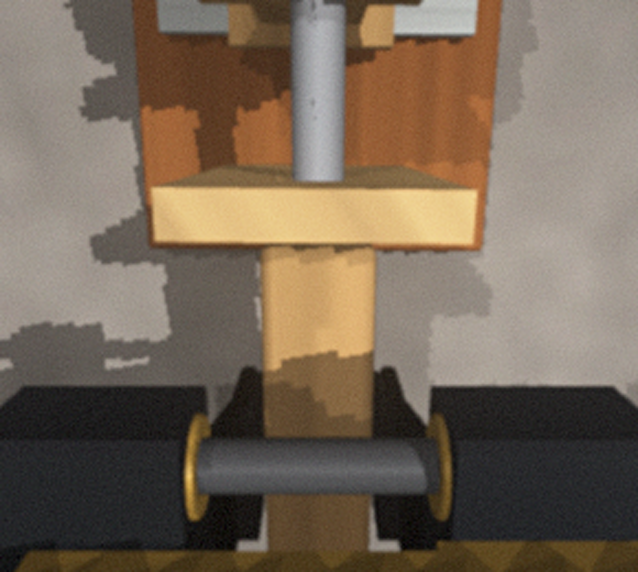

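Threaded through all three; the upright hides the shoulder gap (edge at row 245). Feeling for the seat.

Request:
arm_command(delta_rot=[[0,0,0],[0,0,0],[0,0,0],[0,0,0],[0,0,0],[0,0,0]], delta_pos=[[0.0005,0,0],[0.001,0,0],[0.0015,0,0],[0.002,0,0],[0.0025,0,0],[0.0025,0,0]], gripper=[1,1,1,1,1,1])

```text
time: 15.6
position: [0.5625, 0.0491, 0.0663]
tool_rot: [0.77, 0.638, 0.003, -0.003]
ft_force: [2.9, -2.5, -2.2]
grip_width: 0.0258
grip_force: 45.0
```

```bash
python3 -c "
from h import *
rep()"
```

```text
tip stand xyz mm [ -0.  172.6   2.1] F stand [ 3.3 -1.9 -2.2] M [-0.56 -0.32 -0.58] yaw 79.24 pitch 0.46 t 15.6
```

Request:
arm_command(delta_rot=[[0,0,0],[0,0,0],[0,0,0]], delta_pos=[[0.0005,0,0],[0.001,0,0],[0.001,0,0]], gripper=[1,1,1])

```text
time: 15.85
position: [0.5627, 0.0502, 0.0663]
tool_rot: [0.77, 0.638, 0.003, -0.003]
ft_force: [2.4, -2.4, -1.9]
grip_width: 0.0255
grip_force: 45.0
```

```bash
python3 -c "
from h import *
rep()"
```

```text
tip stand xyz mm [-1.000e-01  1.736e+02  2.100e+00] F stand [ 2.8 -1.9 -1.9] M [-0.6  -0.36 -0.65] yaw 79.25 pitch 0.46 t 15.85
```

Request:
arm_command(delta_rot=[[0,0,0],[0,0,0],[0,0,0],[0,0,0]], delta_pos=[[0.0005,0,0],[0.001,0,0],[0.0015,0,0],[0.0015,0,0]], gripper=[1,1,1,1])

```text
time: 16.18
position: [0.5627, 0.0502, 0.0663]
tool_rot: [0.77, 0.638, 0.002, -0.002]
ft_force: [2.5, -7.8, -1.2]
grip_width: 0.0255
grip_force: 45.0
```

```bash
python3 -c "
from h import *
rep()"
```

```text
tip stand xyz mm [ -0.3 173.7   1.5] F stand [ 3.9 -7.2 -1.2] M [-1.39 -0.21 -0.72] yaw 79.3 pitch 0.33 t 16.18
```

Request:
arm_command(delta_rot=[[0,0,0],[0,0,0],[0,0,0],[0,0,0],[0,0,0],[0,0,0],[0,0,0],[0,0,0]], delta_pos=[[-0.0005,0,0],[-0.0005,0,0],[-0.0005,0,0],[-0.0005,0,0],[-0.0005,0,0],[-0.0005,0,0],[-0.0005,0,0],[-0.0005,0,0]], gripper=[1,1,0.4,0,-0.3,-0.3,-0.3,-0.3])

```text
time: 16.85
position: [0.5623, 0.0516, 0.0662]
tool_rot: [0.77, 0.638, 0.003, -0.003]
ft_force: [-0.2, -0.4, -0.2]
grip_width: 0.0508
grip_force: 0.0
```

```bash
python3 - <<'E'
from h import *
rep();print(status.get_obs()["grip_width"])
c=viewer.camera("wrist")
cv2.imwrite("pics/w4z.png",cv2.resize(c["pixels"][60:320,170:460],None,fx=2.2,fy=2.2,interpolation=cv2.INTER_CUBIC))
E
```

```text
tip stand xyz mm [ -0.9 174.9   2. ] F stand [-0.1 -0.4 -0.2] M [-0.09  0.09  0.08] yaw 79.3 pitch 0.47 t 16.85
0.05079451498689379
```

View pics/w4z.png

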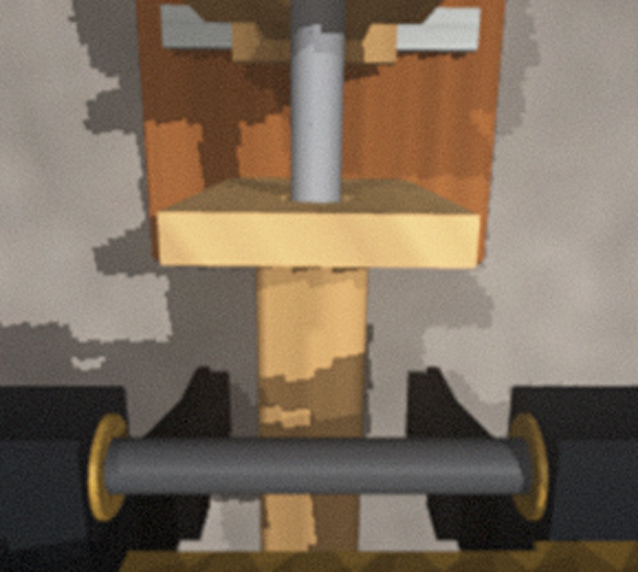

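The spindle is released, straight, with the fingers clear on both sides. Lifting away.

Request:
arm_command(delta_rot=[[0,0,0],[0,0,0],[0,0,0],[0,0,0],[0,0,0],[0,0,0],[0,0,0],[0,0,0]], delta_pos=[[0,0,-0.01],[0,0,-0.025],[0,0,-0.045],[-0.01,0,-0.07],[-0.03,0,-0.1],[-0.06,0,-0.12],[-0.09,0,-0.14],[-0.09,0,-0.14]], gripper=[-0.3,-0.3,-0.3,-0.3,-0.3,-0.3,-0.3,-0.3])

```text
time: 17.57
position: [0.5481, -0.0433, 0.2105]
tool_rot: [0.771, 0.637, 0.005, 0.002]
ft_force: [0.9, 0.7, 0.4]
grip_width: 0.057
grip_force: 0.0
```

```bash
python3 - <<'E'
from h import *
rep()
d=viewer.camera("scene");c=viewer.camera("top")
b=cv2.resize(d["pixels"][140:260,290:440],None,fx=3.2,fy=4,interpolation=cv2.INTER_CUBIC)
b=cv2.resize(d["pixels"][150:250,310:430],None,fx=4,fy=4,interpolation=cv2.INTER_CUBIC)
a=cv2.resize(c["pixels"][180:280,220:300],None,fx=4,fy=4,interpolation=cv2.INTER_CUBIC)
cv2.imwrite("pics/f.png",np.hstack([b,a]))
E
```

```text
tip stand xyz mm [  3.6  79.1 145.6] F stand [0.7 0.9 0.4] M [-0.07  0.01 -0.04] yaw 79.07 pitch 0.27 t 17.57
```

View pics/f.png

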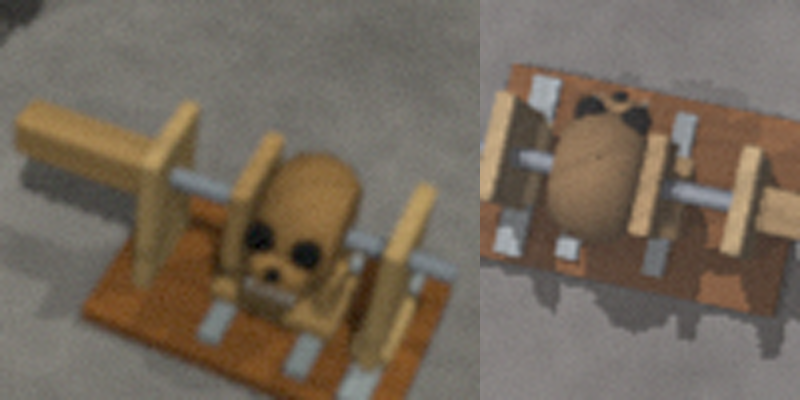

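The spindle runs through both uprights and the head, with its shoulder against the near upright and the tip sticking out past the far one (450,270). I'm handing it in.

```bash
python3 -c "
from rig import robot
print(robot.hand_in())"
```

```text
the job is handed in; nothing more can be done
None
```

I threaded the spindle through the near upright, head and far upright, seated its shoulder against the near upright, released it, and handed the job in at about 18 s. The highest wrist force I read was about 8 N, and the hand-in returned no verdict.

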